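# Clamp the matching die in the slip-clutch press

## Task

Stand the die whose coloured band matches the press's blue tray upright in the tray's round dish, then slide the tray fully home under the press foot. Turn the star handle clockwise (seen from above) until its slip clutch lets go, so that the handle turns on while the yellow pointer below it stands still, let it slip by about an eighth of a turn, and stop before it has slipped a quarter turn, leaving the die clamped. Leave the other dies, the jar and the carton where they are.

Things in the scene. Friction and masses are not known exactly. Their poses are not given: they have to be found in the camera images.
- press_base (a point): White bench press, fixed. Point on the bench under the vertical axis of foot and star handle; z up, y along the tray's track towards its way out. Base 140 mm wide (x), 30 mm high, y = -115 to 200 mm. Column at y = -115 to -60 mm, 100 mm wide, carries a head 80 mm wide, y = -115 to 40 mm, 115 to 155 mm above the bench.
- tray (a joint): Position of the sliding tray along its track in m: 0 = pulled right out, grows as it is pushed in (towards -y of press_base), 0.170 = fully home against its stop, with the dish under the foot. Needs about 2 N; stays where it is left.
- tray_dish (a point): Centre of the floor of the tray's round blue dish, 36.5 mm above the bench. The dish is 64 mm wide inside; its rim rises 8 mm above the floor and is 5 mm thick. Axes as press_base.
- tray_tab (a point): On the outer (+y) face of the tray's upright blue push tab, at its middle, 60 mm above the bench, 116 mm from the dish centre. The tab is 60 mm wide (x), 8 mm thick; its top is 76 mm above the bench. Push here towards -y.
- foot_face (a point): Centre of the round foot's lower face (40 mm wide steel). It descends 4 mm per radian of the pointer collar; it is fully down, on a die standing in the dish, at 96 mm above the bench.
- handle (a joint): How far the star handle has slipped on its clutch, rad; grows clockwise from above; 0 at the start, red ball right above the yellow pointer. At first the pointer's collar turns with it (0.05 N m). When the foot is down, after 1.2 to 3.6 rad (unlike from run to run), the collar stops dead and the clutch slips at about 0.45 N m. Turning back lifts the foot again.
- handle_hub (a point): Middle of the star handle's black hub (40 mm wide, top 210 mm above the bench), on the axis at the height of the arms, 194 mm up. Three level steel arms 12 mm thick, 120 degrees apart, end in 20 mm balls centred 64 mm from the axis. Keep fingertips at most 20 mm below the arms' middle: the collar's yellow pointer (56 mm long from the axis) turns 25 mm below it, the head's top is 39 mm below.
- red_ball (a point): Centre of the red ball on one arm of the star handle (the other two balls are black), 64 mm from the axis, 194 mm above the bench. Turns with the handle.
- die_blue_center (a point): Centre of the steel die with the blue band and blue spot on top: an upright cylinder 50 mm wide, 60 mm high, 0.4 kg; this point is 30 mm above its foot. The one to load.
- die_yellow_center (a point): Centre of the like die with the yellow band: leave alone.
- die_green_center (a point): Centre of the like die with the green band: leave alone.
- reagent: Amber jar with a white cap, 68 mm wide, 150 mm high; origin at its underside. Leave alone.
- wipes: Cardboard carton 120 x 210 x 85 mm; origin at the centre of its underside. Leave alone.

How it is judged:
By the outcome, as a careful person would: the job done as asked, in the order asked, and still so for the second after the job is handed in, with the robot touching nothing.
It also fails if it takes over 72 s, if anything falls off the work surface, if the arm or the gripper's body presses on something with over 40 N, if the wrist force passes 120 N, or if a joint passes its speed limit or range.

## Robot

A 6-joint arm with a two-finger parallel gripper is mounted at the origin on the work surface. World frame = base frame: x ahead of the robot, y to its left, z up, the work surface at z = 0. Lengths are in mm, angles in degrees, forces in N, time in s.
With the tool pointing down it reaches from about 275 to 875 mm from the base axis. Payload 12.5 kg.
Tool frame: the origin (TCP) lies between the finger pads; the fingertips stand 11 mm ahead of it and the grasp point (between the pads) lies 8 mm behind it (arm.tip_extent is the distance from the TCP to the fingertips, in mm); z points along the fingers, y is the line along which they close (so a half turn about z gives the same grasp; the last joint's range is limited). The gripper opens to 85 mm and grips with 20 to 120 N. Pads are 22 mm wide; open, the fingers measure 114 mm over their backs; the gripper's body (76 mm by 85 mm) begins 54 mm behind the grasp point. The pads swing forward as they close: fully open they stand 13 mm farther back than shut.
Start: joints at [-69.018, 20.094, 94.641, -0, 65.266, -4.847], TCP at [239.643, -495.031, 242.29] pointing down, gripper open.
Joint ranges: [-157.81, 157.81], [-45, 120.19], [0.68, 151.7], [-89.99, 269.99], [4.06, 180], [-164.3, 164.3]. Speed limits (degrees/s): [127.2, 127.2, 159.86, 180, 180, 180].

## Interface

Orientations are given as a 3x3 rotation matrix whose columns are the frame's x, y, z axes.
In Python, from bench import get_obs, camera, camera_params, job, arm gives the robot as it stands.
- The arm moves only by the shell command python3 -m crank 'ROWS' [OPENING]. ROWS is JSON, one flat list of numbers, 6 for each row, row after row: the shift along the world's x, y, z in mm, then the turn, a rotation vector about the world's x, y, z in rad. A call has 1 to 12 rows; each row is the pose to reach, as a shift and turn from the pose commanded when the call began; what a row does not reach only later rows make up. A row lasts 1/8 s, in which the tool goes at most 62.5 mm and 10.7 degrees, less where a joint would pass 70% of its speed; a pose out of reach is approached as far as the arm can. A call with a gripper value outside its range is refused whole. OPENING is the opening, from 0 (shut) to 1 (fully open), set as the call begins (- or left out, the last holds). The fingers move at their own pace and stop on an object; the grip force is fixed at half the most. Time passes only in rows, so rows that repeat a pose let the fingers close. It gives the time, the measured TCP pose, the force, the opening and the grip force at its end, in the units of the state.
- get_obs(): the state, without advancing time (a new reading comes with each control period).
- camera(name): name is "side" or "top"; returns the picture (384x512x3 uint8, red, green, blue); there is no depth.
- camera_params(name): a dict with "camera_matrix" (3x3 intrinsics, pixels), "rvec" (rotation vector, rad) and "tvec" (3), from world to camera coordinates, as OpenCV has them. Camera axes: x right, y down, z forward; pixel columns grow to the right and rows downward; lengths in mm; the calibration is good to about 2 mm. A picture is of the moment at which its call begins. camera_params takes no time and is no camera call.
- job.close_job(): hands the job in; it is judged then, once.
The state is a dict: "time": time; "joint_pos": joint angles; "qd": joint speeds; "effort": joint torques, N m; "eef_pos": TCP position; "orientation": TCP orientation; "wrist_force": force on the tool from outside, world axes, zero at the start; "torque": the same for the moment, N m; "width": finger opening in mm; "finger_force": force on a finger pad.
Only numpy, scipy, OpenCV 4.12 (cv2) and the standard library are available. Lean on these libraries where they do the work, as an engineer would, in place of code of your own. Each camera call takes 0.05 s, during which the arm holds its last target. There are 200 camera calls.

## Working session

There is one attempt and no reset: what is moved stays moved. The work goes in short steps, Python scripts to look and compute and a shell command to move; the robot and the scene stay as the last step left them, time stands still between calls to the robot, and variables do not carry over. Pictures are saved under pics/ and viewed, at most 10 in all, crops included, and the job is handed in when it is done.

```bash
mkdir -p pics; ls; python3 - <<'E'
from bench import *
import cv2
for n in("top","side"):
    cv2.imwrite(f"pics/{n}0.png",camera(n)[:,:,::-1])
    p=camera_params(n);print(n,p)
o=get_obs();print(o['time'],o['eef_pos'],o['orientation'],o['width'])
E
```

```text
pics
top {'camera_matrix': array([[419.99614536,   0.        , 253.47323107],
       [  0.        , 419.99614536, 189.91160084],
       [  0.        ,   0.        ,   1.        ]]), 'rvec': array([ 2.20450828, -2.1800896 ,  0.04418693]), 'tvec': array([ -13.11880077,  625.69143924, 1059.85820059])}
side {'camera_matrix': array([[452.31596994,   0.        , 262.09257509],
       [  0.        , 452.31596994, 191.93746882],
       [  0.        ,   0.        ,   1.        ]]), 'rvec': array([ 0.68598536, -2.54284687,  1.25563634]), 'tvec': array([532.32973778, 313.33103026, 797.57573556])}
0.1 [ 239.51617738 -494.79235495  241.82993817] [[ 9.00141384e-01  4.35597671e-01 -3.98665259e-04]
 [ 4.35597850e-01 -9.00140885e-01  9.49108383e-04]
 [ 5.45745012e-05 -1.02798946e-03 -9.99999470e-01]] 85.1791079451417
```

View pics/top0.png

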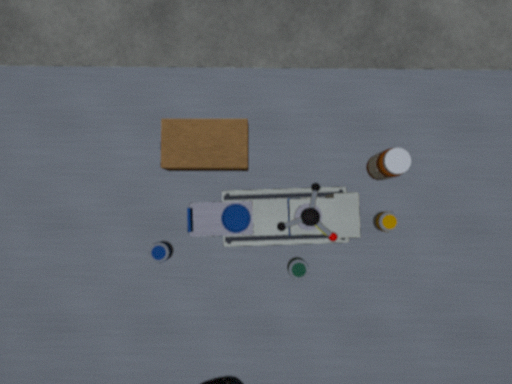

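View pics/side0.png

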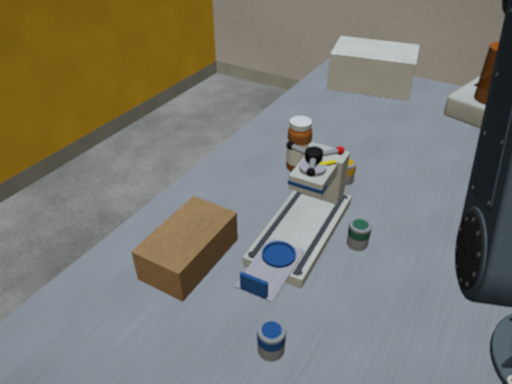

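The top view shows the blue die at (160,252), dish at (236,218), tab at (190,219), hub at (310,217), red ball at (333,237), and black balls at (316,187) and (281,226). The side view agrees: blue die at (271,335), carton behind the tray, and the red ball pointing away from the tray's way out.

```bash
cat > h.py <<'E'
import numpy as np,cv2
from bench import *
def ray(n,uv,z):
    p=camera_params(n);R=cv2.Rodrigues(p['rvec'])[0];c=-R.T@p['tvec']
    d=R.T@np.linalg.inv(p['camera_matrix'])@np.array([*uv,1.]);return c+d*(z-c[2])/d[2]
def proj(n,P):
    p=camera_params(n);return cv2.projectPoints(np.float64(P).reshape(-1,1,3),p['rvec'],p['tvec'],p['camera_matrix'],None)[0][:,0]
def blobs(im,col,mn=8):
    h=cv2.cvtColor(im,cv2.COLOR_RGB2HSV)
    lo,hi={'blue':((105,170,50),(125,255,255)),'red':((170,150,80),(180,255,255)),'green':((65,80,20),(90,255,255)),'yellow':((18,150,80),(32,255,255)),'black':((0,0,0),(180,255,45))}[col]
    m=cv2.inRange(h,lo,hi)
    if col=='red': m|=cv2.inRange(h,(0,200,120),(4,255,255))
    n,_,s,c=cv2.connectedComponentsWithStats(m)
    return [(c[i].round(1),s[i].tolist()) for i in range(1,n) if s[i,4]>=mn]
E
python3 - <<'E'
from h import *
for n in("top","side"):
    im=cv2.imread(f"pics/{n}0.png")[:,:,::-1].copy()
    for c in('blue','red','green','yellow','black'):
        for b in blobs(im,c)[:12]:
            if b[1][4]>5000: continue
            print(n,c,*b,*[ray(n,b[0],z)[:2].round(1) for z in(36.5,44.5,60,76,194,210)])
E
```

```text
top blue [235.4 217.8] [222, 205, 27, 27, 563] [554.4  38.1] [554.5  37.7] [554.8  36.9] [555.1  36.1] [557.2  30. ] [557.5  29.2]
top blue [189.2 218.8] [188, 209, 4, 22, 60] [550.6 153.8] [550.7 152.5] [551.1 150. ] [551.4 147.4] [554.  128.4] [554.3 125.8]
top blue [158.2 252.3] [152, 247, 13, 12, 122] [466.3 229.7] [467.1 227.8] [468.6 224.2] [470.3 220.5] [482.3 193. ] [483.9 189.2]
top red [332.7 236.6] [330, 234, 6, 6, 29] [ 510.4 -205.1] [ 510.9 -203.6] [ 511.8 -200.9] [ 512.8 -198. ] [ 519.8 -176.8] [ 520.8 -173.9]
top green [298.5 269.5] [292, 263, 14, 14, 147] [ 428.1 -120.4] [ 429.2 -119.6] [ 431.3 -118.1] [ 433.5 -116.5] [ 449.8 -104.8] [ 452.  -103.2]
top yellow [389.1 221.3] [383, 215, 13, 14, 147] [ 550.1 -345.4] [ 550.3 -342.9] [ 550.6 -338. ] [ 551. -333.] [ 553.6 -296.1] [ 553.9 -291.1]
top black [315.1 186.5] [312, 184, 7, 6, 37] [ 635.  -160.8] [ 634.5 -159.7] [ 633.6 -157.5] [ 632.7 -155.3] [ 625.8 -139.1] [ 624.8 -136.9]
top black [309.9 216.5] [301, 209, 18, 16, 227] [ 559.8 -148.1] [ 559.9 -147.1] [ 560.1 -145.1] [ 560.3 -143.1] [ 561.8 -128.3] [ 562.  -126.3
[... 1754 characters left out ...]
8]
side yellow [350.4 171.8] [347, 168, 8, 8, 39] [ 532.7 -330.8] [ 529.4 -319.5] [ 523.  -297.6] [ 516.3 -274.9] [ 467.3 -108.1] [460.6 -85.5]
side black [289.5 144.6] [287, 142, 6, 7, 25] [ 736.9 -370.9] [ 731.3 -359.2] [ 720.3 -336.4] [ 708.9 -312.8] [ 625.2 -139.2] [ 613.8 -115.7]
side black [313.5 153.9] [305, 148, 17, 16, 179] [ 655.4 -361. ] [ 650.6 -349.4] [ 641.5 -326.8] [ 632.  -303.5] [ 562.1 -131.5] [ 552.6 -108.2]
side black [310.4 171.9] [307, 169, 7, 7, 39] [ 625.  -275.8] [ 620.6 -265.1] [ 612.1 -244.4] [ 603.3 -223.1] [538.6 -65.6] [529.9 -44.3]
side black [497.2 370. ] [492, 355, 14, 29, 36] [109.1  89.8] [110.7  96.2] [113.7 108.8] [116.8 121.7] [139.7 217. ] [142.8 230. ]
```

Positions (mm): blue die (467.5, 225), dish (554, 38), hub (561.5, -127.5), red ball at about -130°. The track's +y axis is turned about 2.6° from world y. I'll start moving towards the die.

```bash
python3 -m crank '[10,30,0,0,0,0, 27,85,0,0,0,0, 44,140,0,0,0,0, 62,195,0,0,0,0, 79,250,0,0,0,0, 97,305,0,0,0,0, 114,360,0,0,0,0, 132,415,0,0,0,0, 149,470,0,0,0,0, 166,525,0,0,0,0, 184,580,0,0,0,0, 201,635,0,0,0,0]' 1
python3 -m crank '[9,30,-10,0,0,0, 18,60,-40,0,0,0, 25,80,-80,0,0,0, 27,85,-110,0,0,0, 27,85,-120,0,0,0, 27,85,-120,0,0,0, 27,85,-120,0,0,0, 27,85,-120,0,0,0]'
python3 - <<'E'
from h import *
im=camera('side');cv2.imwrite('pics/s1.png',cv2.resize(im[200:384,160:400],None,fx=3,fy=3)[:,:,::-1])
o=get_obs();print(o['eef_pos'],o['wrist_force'],arm.tip_extent)
im=camera('top')
for b in blobs(im,'blue'): print(b,ray('top',b[0],60))
E
```

```text
time: 1.6
eef_pos: [440.8, 142.0, 242.2]
orientation: [[0.9, 0.436, 0.0], [0.436, -0.9, -0.0], [0.0, 0.0, -1.0]]
wrist_force: [0.6, 0.1, 0.1]
width: 85.4
finger_force: 0.0
time: 2.6
eef_pos: [468.1, 224.9, 123.3]
orientation: [[0.9, 0.435, 0.002], [0.435, -0.9, 0.001], [0.002, 0.0, -1.0]]
wrist_force: [0.5, -0.3, -0.3]
width: 85.2
finger_force: 0.0
[468.01539504 224.93467656 123.15888676] [0.48153435 0.11345213 0.96131107] 11.0
(array([235.5, 217.8]), [222, 205, 28, 27, 569]) [554.82582206  36.63967347  60.        ]
(array([189.1, 219.2]), [188, 209, 4, 22, 62]) [550.09982896 150.22648368  60.        ]
```

```bash
python3 -m crank '[0,0,-20,0,0,0, 0,0,-45,0,0,0, 0,0,-70,0,0,0, 0,0,-85,0,0,0, 0,0,-90,0,0,0, 0,0,-90,0,0,0, 0,0,-90,0,0,0]' 1
python3 -m crank '[0,0,0,0,0,0, 0,0,0,0,0,0, 0,0,0,0,0,0, 0,0,0,0,0,0, 0,0,0,0,0,0, 0,0,0,0,0,0, 0,0,0,0,0,0, 0,0,0,0,0,0]' 0
python3 -m crank '[0,0,10,0,0,0, 0,0,30,0,0,0, 0,0,60,0,0,0, 0,0,80,0,0,0, 0,0,80,0,0,0, 0,0,80,0,0,0]'
python3 - <<'E'
from h import *
im=camera('side');cv2.imwrite('pics/s2.png',cv2.resize(im[180:384,160:426],None,fx=3,fy=2.9)[:,:,::-1])
E
```

```text
time: 3.58
eef_pos: [468.1, 225.1, 33.0]
orientation: [[0.9, 0.436, 0.001], [0.436, -0.9, 0.0], [0.001, 0.0, -1.0]]
wrist_force: [-1.3, -0.4, -0.1]
width: 85.3
finger_force: 0.0
time: 4.58
eef_pos: [467.8, 225.0, 32.9]
orientation: [[0.9, 0.436, 0.0], [0.436, -0.9, 0.0], [0.0, 0.0, -1.0]]
wrist_force: [-1.4, -1.0, 6.6]
width: 48.5
finger_force: 61.3
time: 5.32
eef_pos: [467.2, 224.8, 111.6]
orientation: [[0.9, 0.436, -0.001], [0.436, -0.9, -0.0], [-0.001, -0.0, -1.0]]
wrist_force: [-0.5, -0.2, -3.9]
width: 48.4
finger_force: 62.6
```

View pics/s2.png

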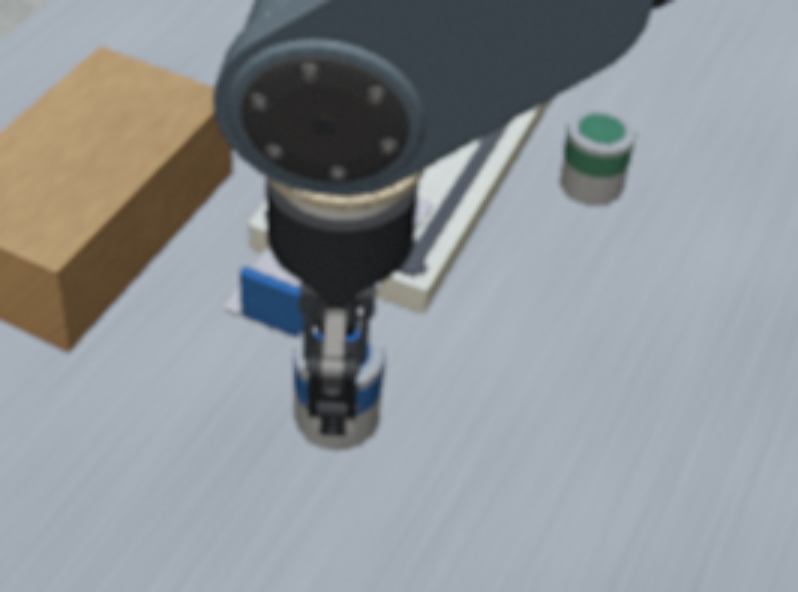

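The die hangs upright and centred in the fingers, with the tray tab behind it. I'll carry it over the dish, clearing the tab.

```bash
python3 -m crank '[0,0,20,0,0,0, 10,-20,30,0,0,0, 28,-60,30,0,0,0, 46,-100,30,0,0,0, 65,-140,30,0,0,0, 80,-173,30,0,0,0, 86,-187,20,0,0,0, 86,-187,5,0,0,0, 86,-187,-10,0,0,0, 86,-187,-20,0,0,0, 86,-187,-20,0,0,0, 86,-187,-20,0,0,0]'
python3 - <<'E'
from h import *
im=camera('side');cv2.imwrite('pics/s3.png',cv2.resize(im[160:320,180:380],None,fx=3.5,fy=3.5)[:,:,::-1])
E
```

```text
time: 6.88
eef_pos: [553.8, 38.3, 92.6]
orientation: [[0.9, 0.436, 0.001], [0.436, -0.9, 0.0], [0.001, 0.0, -1.0]]
wrist_force: [0.0, -0.2, -4.0]
width: 48.6
finger_force: 63.0
```

View pics/s3.png

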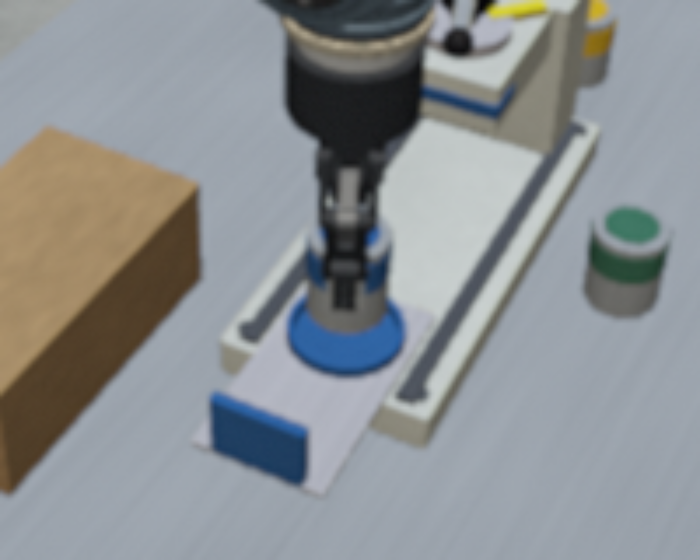

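The die is right above the dish, with its foot just over the rim and centred. I'll lower it and release.

```bash
python3 -m crank '[0,0,-8,0,0,0, 0,0,-16,0,0,0, 0,0,-20,0,0,0, 0,0,-22,0,0,0, 0,0,-23,0,0,0, 0,0,-23,0,0,0]'
```

```text
time: 7.68
eef_pos: [553.8, 38.0, 69.4]
orientation: [[0.9, 0.436, 0.0], [0.436, -0.9, 0.0], [0.0, 0.0, -1.0]]
wrist_force: [0.4, 0.3, -3.6]
width: 48.7
finger_force: 63.2
```

```bash
python3 -m crank '[0,0,-1,0,0,0, 0,0,-1.5,0,0,0, 0,0,-2,0,0,0]'
```

```text
time: 8.05
eef_pos: [553.9, 38.0, 69.2]
orientation: [[0.9, 0.436, 0.001], [0.436, -0.9, -0.0], [0.001, 0.0, -1.0]]
wrist_force: [-11.4, -1.4, 26.8]
width: 48.6
finger_force: 65.1
```

```bash
python3 -m crank '[0,0,1,0,0,0, 0,0,1,0,0,0, 0,0,1,0,0,0, 0,0,1,0,0,0, 0,0,1,0,0,0, 0,0,15,0,0,0, 0,0,60,0,0,0, 0,0,110,0,0,0, 0,0,110,0,0,0, 0,0,110,0,0,0]' 1
python3 - <<'E'
from h import *
from scipy.spatial.transform import Rotation as R
o=get_obs();print(o['eef_pos'],o['joint_pos'])
print((R.from_rotvec([-.3,0,0])*R.from_rotvec([0,0,-.405])).as_rotvec())
im=camera('side');cv2.imwrite('pics/s4.png',cv2.resize(im[160:320,180:380],None,fx=3.5,fy=3.5)[:,:,::-1])
for n in('side','top'):
  for b in blobs(camera(n),'blue'): print(n,b,ray(n,b[0],96.5).round(1))
E
```

```text
time: 9.3
eef_pos: [553.4, 38.0, 177.4]
orientation: [[0.9, 0.436, 0.0], [0.436, -0.9, 0.0], [0.0, 0.0, -1.0]]
wrist_force: [0.3, 0.5, -0.0]
width: 85.4
finger_force: 0.0
[553.39547956  37.99938924 177.43928951] [-8.81188006e-01  2.49024198e+01  9.75644004e+01  1.49221075e-03
  5.75260718e+01  6.32876460e+01]
[-0.29587588 -0.06074749 -0.4019413 ]
side (array([307.6, 187.9]), [292, 183, 30, 10, 33]) [ 570.  -133.3   96.5]
side (array([279.1, 234. ]), [272, 230, 15, 9, 109]) [552.6  39.   96.5]
side (array([278.6, 254. ]), [263, 243, 32, 24, 245]) [526.3  89.9  96.5]
side (array([253.6, 284.9]), [241, 273, 26, 24, 360]) [528.4 181.7  96.5]
```

View pics/s4.png

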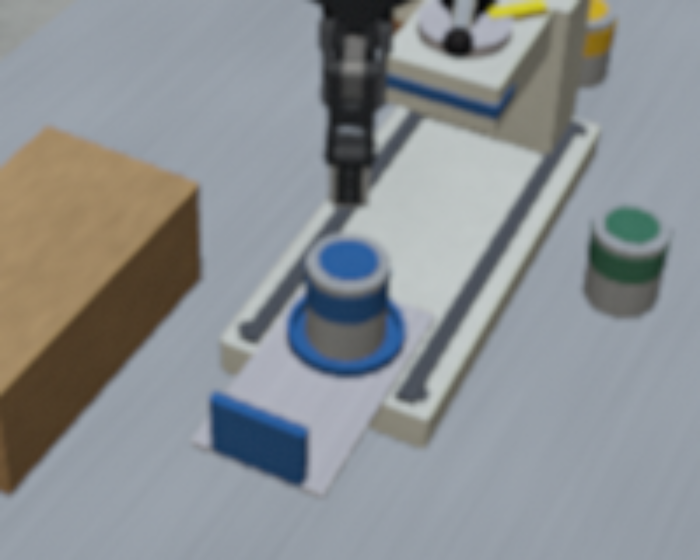

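The die stands upright in the dish. Next I'll close the fingers, tilt them, and go behind the tab.

```bash
python3 -m crank '[-1,20,0,0,0,0, -2,60,0,-0.074,-0.015,-0.1, -4,105,0,-0.148,-0.03,-0.2, -5,140,0,-0.222,-0.046,-0.3, -5,157,0,-0.296,-0.061,-0.402, -5,157,-20,-0.296,-0.061,-0.402, -5,157,-60,-0.296,-0.061,-0.402, -5,157,-95,-0.296,-0.061,-0.402, -5,157,-113,-0.296,-0.061,-0.402, -5,157,-113,-0.296,-0.061,-0.402, -5,157,-113,-0.296,-0.061,-0.402]' 0
```

```text
time: 10.82
eef_pos: [549.2, 195.1, 65.3]
orientation: [[0.999, 0.045, 0.002], [0.044, -0.955, -0.295], [-0.012, 0.295, -0.956]]
wrist_force: [0.4, -0.2, 0.8]
width: -0.4
finger_force: 0.0
```

```bash
python3 -m crank '[0,-8,0,0,0,0, 0,-15,0,0,0,0, 1,-20,0,0,0,0, 1,-24,0,0,0,0, 1,-28,0,0,0,0, 1,-33,0,0,0,0, 2,-39,0,0,0,0, 2,-46,0,0,0,0, 2,-54,0,0,0,0, 3,-62,0,0,0,0, 3,-70,0,0,0,0, 3,-78,0,0,0,0]'
python3 -m crank '[0,-8,0,0,0,0, 1,-16,0,0,0,0, 1,-24,0,0,0,0, 1,-32,0,0,0,0, 2,-40,0,0,0,0, 2,-48,0,0,0,0, 2,-56,0,0,0,0, 3,-64,0,0,0,0, 3,-72,0,0,0,0, 3,-78,0,0,0,0, 4,-82,0,0,0,0, 4,-85,0,0,0,0]'
python3 - <<'E'
from h import *
im=camera('side');cv2.imwrite('pics/s5.png',cv2.resize(im[110:310,180:400],None,fx=3,fy=3)[:,:,::-1])
E
```

```text
time: 12.32
eef_pos: [551.9, 116.5, 64.3]
orientation: [[0.999, 0.046, 0.001], [0.044, -0.954, -0.295], [-0.013, 0.295, -0.955]]
wrist_force: [1.6, 2.4, -0.4]
width: -0.3
finger_force: 1.3
time: 13.82
eef_pos: [555.4, 31.7, 64.2]
orientation: [[0.999, 0.046, -0.0], [0.043, -0.954, -0.296], [-0.014, 0.295, -0.955]]
wrist_force: [-1.5, 1.5, 0.5]
width: -0.2
finger_force: 1.1
```

View pics/s5.png

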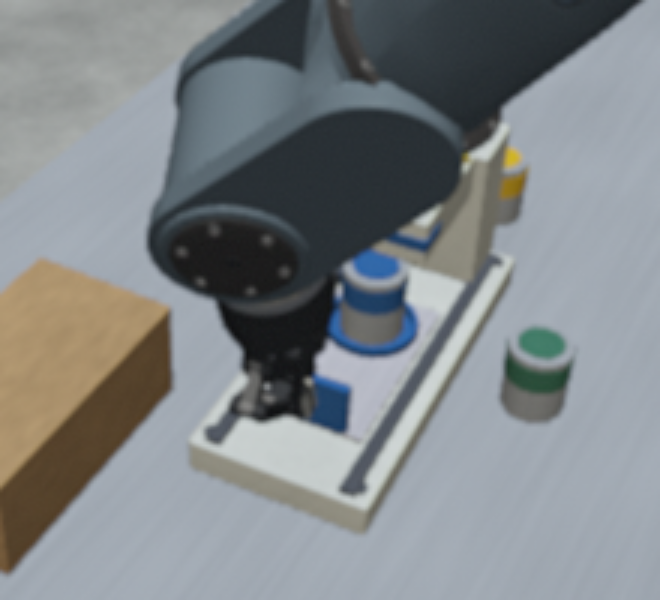

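The tray slides well, with the die upright and about 27 mm to go. I'll ease up to the stop.

```bash
python3 -m crank '[0,-4,0,0,0,0, 0,-8,0,0,0,0, 1,-12,0,0,0,0, 1,-15,0,0,0,0, 1,-17,0,0,0,0, 1,-19,0,0,0,0, 1,-20.5,0,0,0,0, 1,-22,0,0,0,0]'
python3 -m crank '[0,-1,0,0,0,0, 0,-2,0,0,0,0]'
python3 -m crank '[0,-1,0,0,0,0, 0,-2,0,0,0,0]'
```

```text
time: 14.88
eef_pos: [556.8, 9.9, 64.3]
orientation: [[0.999, 0.046, 0.0], [0.044, -0.954, -0.296], [-0.013, 0.295, -0.955]]
wrist_force: [1.4, 2.6, -1.4]
width: -0.1
finger_force: 1.1
time: 15.12
eef_pos: [556.8, 7.9, 64.3]
orientation: [[0.999, 0.046, 0.001], [0.044, -0.954, -0.296], [-0.013, 0.295, -0.955]]
wrist_force: [1.7, 2.4, -0.8]
width: 0.0
finger_force: 1.0
time: 15.38
eef_pos: [556.8, 5.9, 64.4]
orientation: [[0.999, 0.046, 0.001], [0.044, -0.954, -0.296], [-0.013, 0.295, -0.955]]
wrist_force: [1.5, 1.8, -0.4]
width: -0.5
finger_force: 1.0
```

```bash
python3 -m crank '[0,-1,0,0,0,0, 0,-1.5,0,0,0,0]'
python3 -m crank '[0,-1,0,0,0,0, 0,-1.5,0,0,0,0]'
python3 -m crank '[0,-0.5,0,0,0,0, 0,-1,0,0,0,0]'
```

```text
time: 15.62
eef_pos: [556.8, 4.4, 64.4]
orientation: [[0.999, 0.046, 0.001], [0.044, -0.954, -0.296], [-0.013, 0.295, -0.955]]
wrist_force: [2.1, 2.1, -0.7]
width: 0.2
finger_force: 1.0
time: 15.88
eef_pos: [556.7, 2.9, 64.4]
orientation: [[0.999, 0.046, 0.0], [0.044, -0.954, -0.296], [-0.013, 0.295, -0.955]]
wrist_force: [2.3, 2.0, 0.2]
width: -0.3
finger_force: 1.0
time: 16.12
eef_pos: [556.7, 1.9, 64.3]
orientation: [[0.999, 0.046, 0.0], [0.044, -0.954, -0.296], [-0.013, 0.295, -0.955]]
wrist_force: [0.7, 2.9, 0.5]
width: 0.2
finger_force: 1.0
```

```bash
for i in 1 2 3; do python3 -m crank '[0,-0.7,0,0,0,0, 0,-1.2,0,0,0,0]' | grep -E 'eef|wrist'; done
```

```text
eef_pos: [556.7, 0.9, 64.3]
wrist_force: [1.5, 5.8, 1.4]
eef_pos: [556.7, 0.6, 64.3]
wrist_force: [-0.7, 13.6, 3.1]
eef_pos: [556.8, 0.4, 64.4]
wrist_force: [-1.6, 22.1, 4.5]
```

The tray is home: the force climbed to 22 N at a dead stop. I'll back off, rise, straighten the tool, and look at the handle from clear of it.

```bash
python3 -m crank '[0,10,0,0,0,0, -1,35,0,0,0,0, -1,45,30,0,0,0, -1,45,80,0,0,0, -1,45,130,0.1,0,0, -1,45,175,0.2,0,0, -1,45,190,0.3,0,0, -1,45,190,0.3,0,0]'
python3 - <<'E'
from h import *
t=camera('top');s=camera('side')
a=cv2.resize(s[110:260,230:390],(640,600))
cv2.imwrite('pics/s6.png',a[:,:,::-1])
o=get_obs();print(o['eef_pos'])
for n,im in(('top',t),('side',s)):
  for c in('blue','red','yellow'):
    for b in blobs(im,c): print(n,c,*b,*[ray(n,b[0],z)[:2].round(1) for z in(44.5,96.5,169,194)])
E
```

```text
time: 17.88
eef_pos: [555.8, 42.2, 255.1]
orientation: [[0.999, 0.044, 0.001], [0.044, -0.999, -0.001], [0.001, 0.001, -1.0]]
wrist_force: [-0.3, 0.1, -0.3]
width: 0.3
finger_force: 0.0
[555.02776781  43.1251062  253.17288131]
top red [332.8 236.5] [330, 234, 7, 6, 31] [ 511.2 -203.9] [ 514.3 -194.5] [ 518.6 -181.5] [ 520. -177.]
top yellow [389.1 221.3] [383, 215, 13, 14, 144] [ 550.3 -342.9] [ 551.4 -326.6] [ 553.  -303.9] [ 553.6 -296.1]
side blue [306.2 187.4] [289, 182, 34, 11, 38] [ 600.6 -197.7] [ 573.6 -133.4] [536.  -43.8] [523.  -12.9]
side blue [309.3 202.3] [301, 198, 18, 8, 78] [ 568.1 -147.2] [543.6 -86.8] [509.4  -2.5] [497.6  26.6]
side blue [308.4 213.4] [295, 204, 28, 16, 99] [ 552.2 -108.4] [528.8 -50.9] [496.3  29.3] [485.1  56.9]
side blue [289.3 233.2] [278, 223, 24, 21, 298] [559.5 -25. ] [535.7  26.2] [502.3  97.6] [490.9 122.2]
side red [340.4 149.8] [338, 148, 6, 5, 20] [ 593.8 -407.9] [ 567.3 -327.7] [ 530.4 -215.8] [ 517.7 -177.3]
side yellow [88.7 65.9] [0, 0, 215, 183, 26209] [1669.5 -478.9] [1561.5 -393.3] [1411. -274.] [1359.1 -232.8]
side yellow [327.4 162.4] [319, 161, 17, 4, 43] [ 599.9 -329.7] [ 573.  -255.4] [ 535.4 -151.9] [ 522.4 -116.2]
side yellow [349.9 162.2] [348, 160, 5, 5, 17] [ 547.3 -361.9] [ 524.4 -285.2] [ 492.3 -178.2] [ 481.3 -141.3]
side yellow [350.2 172. ] [347, 169, 8, 7, 38] [ 529.5 -318.3] [ 507.9 -244.9] [ 477.8 -142.5] [ 467.4 -107.3]
```

View pics/s6.png

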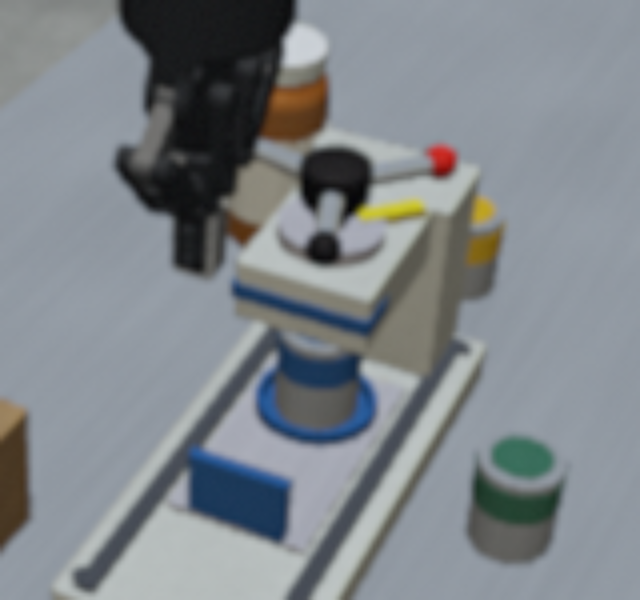

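The die is under the foot and the tray is home. The handle is unmoved: red ball at crop (440,160), with the yellow pointer below it at (392,211). I'll go down between the red arm and the front black arm (110°), on its counter-clockwise side.

```bash
python3 -m crank '[-5,-15,0,0,0,0, -13,-50,0,0,0,0, -22,-90,0,0,0,0, -32,-125,0,0,0,0, -38,-150,0,0,0,0, -39,-153,0,0,0,0, -39,-153,-10,0,0,0, -39,-153,-30,0,0,0, -39,-153,-50,0,0,0, -39,-153,-60,0,0,0, -39,-153,-63,0,0,0, -39,-153,-63,0,0,0]'
python3 - <<'E'
import numpy as np
c=np.array([561.5,-127.5]);p=c+48*np.array([np.cos(np.radians(160)),np.sin(np.radians(160))])
for a in range(160,-181,-10):
    q=c+48*np.array([np.cos(np.radians(a)),np.sin(np.radians(a))]);print(a,(q-[516.4,-110.9]).round(1))
E
```

```text
time: 19.48
eef_pos: [516.8, -109.4, 191.5]
orientation: [[0.999, 0.046, 0.0], [0.046, -0.999, -0.0], [0.0, 0.0, -1.0]]
wrist_force: [-0.6, -0.2, -0.5]
width: -0.2
finger_force: 0.0
160 [-0.  -0.2]
150 [3.5 7.4]
140 [ 8.3 14.3]
130 [14.2 20.2]
120 [21.1 25. ]
110 [28.7 28.5]
100 [36.8 30.7]
90 [45.1 31.4]
80 [53.4 30.7]
70 [61.5 28.5]
60 [69.1 25. ]
50 [76.  20.2]
40 [81.9 14.3]
30 [86.7  7.4]
20 [90.2 -0.2]
10 [92.4 -8.3]
0 [ 93.1 -16.6]
-10 [ 92.4 -24.9]
-20 [ 90.2 -33. ]
-30 [ 86.7 -40.6]
-40 [ 81.9 -47.5]
-50 [ 76.  -53.4]
-60 [ 69.1 -58.2]
-70 [ 61.5 -61.7]
-80 [ 53.4 -63.9]
-90 [ 45.1 -64.6]
-100 [ 36.8 -63.9]
-110 [ 28.7 -61.7]
-120 [ 21.1 -58.2]
-130 [ 14.2 -53.4]
-140 [  8.3 -47.5]
-150 [  3.5 -40.6]
-160 [ -0. -33.]
-170 [ -2.2 -24.9]
-180 [ -2.9 -16.6]
```

```bash
python3 -m crank '[3,6,0,0,0,0, 8,13,0,0,0,0, 14,19,0,0,0,0, 21,23.5,0,0,0,0, 28,27,0,0,0,0, 36,29,0,0,0,0, 45,30,0,0,0,0, 53,29,0,0,0,0, 57,28,0,0,0,0]'
python3 - <<'E'
from h import *
for n in('top','side'):
  im=camera(n)
  for c in('red','yellow'):
    for b in blobs(im,c): 
      if b[1][4]<1000: print(n,c,b,*[ (q:=ray(n,b[0],z)[:2]).round(1) for z in(169,194)], np.degrees(np.arctan2(q[1]+127.5,q[0]-561.5)).round(1))
E
```

```text
time: 20.6
eef_pos: [574.1, -81.7, 191.2]
orientation: [[0.999, 0.046, 0.0], [0.046, -0.999, -0.0], [0.0, 0.0, -1.0]]
wrist_force: [-1.7, 0.7, 0.5]
width: -0.2
finger_force: 0.6
top red (array([303.9, 246.6]), [301, 244, 7, 7, 40]) [ 495.9 -118.7] [ 498.  -115.9] 169.7
top yellow (array([389.1, 221.4]), [383, 215, 13, 14, 146]) [ 552.8 -303.9] [ 553.3 -296.1] -92.8
side red (array([337.9, 165.9]), [335, 164, 7, 5, 32]) [ 509.8 -150.9] [ 498.  -115.2] 169.0
side yellow (array([349.9, 162.2]), [348, 160, 5, 5, 17]) [ 492.3 -178.2] [ 481.3 -141.3] -170.2
side yellow (array([327.4, 172.7]), [319, 168, 16, 10, 61]) [ 519.4 -115. ] [507.1 -80.9] 139.4
side yellow (array([350.3, 171.9]), [347, 168, 8, 8, 39]) [ 477.7 -143. ] [ 467.3 -107.7] 168.1
```

```bash
cat > look.py <<'E'
from h import *
H=np.array([561.5,-127.5])
def pr(n,c,z):
    for b in blobs(camera(n),c):
        q=ray(n,b[0],z)[:2]-H; r=np.hypot(*q)
        if 20<r<75: print(n,c,'ang',np.degrees(np.arctan2(q[1],q[0])).round(1),'r',r.round(),'px',b[1][4])
pr('top','red',194);pr('side','red',194);pr('top','yellow',169);pr('side','yellow',169)
E
python3 -m crank '[8,-3,0,0,0,0, 15,-7,0,0,0,0]' | grep -E 'eef|wrist'; python3 look.py
python3 -m crank '[6.5,-5.5,0,0,0,0, 12,-12,0,0,0,0]' | grep -E 'eef|wrist'; python3 look.py
```

```text
eef_pos: [587.8, -88.2, 191.0]
wrist_force: [-9.5, 5.6, 4.1]
top red ang 150.7 r 63.0 px 33
side red ang 150.4 r 65.0 px 33
side yellow ang 154.6 r 44.0 px 66
eef_pos: [599.9, -99.7, 191.0]
wrist_force: [-7.1, 8.0, 3.0]
side red ang 130.6 r 64.0 px 33
top yellow ang 156.7 r 33.0 px 51
side yellow ang 153.9 r 53.0 px 30
```

The force jumped to about 11 N. The pointer has stopped at about 157° and the red ball is at 131°, so it has slipped about 27°. It needs roughly 18° more.

```bash
python3 -m crank '[3.6,-6.5,0,0,0,0, 6.6,-13.5,0,0,0,0]' | grep -E 'eef|wrist'; python3 look.py
python3 - <<'E'
from h import *
cv2.imwrite('pics/s7.png',cv2.hconcat([cv2.resize(camera('side')[130:200,270:370],(400,280)),cv2.resize(camera('top')[180:250,260:360],(400,280))])[:,:,::-1])
E
```

```text
eef_pos: [606.7, -112.8, 190.8]
wrist_force: [-6.4, 10.7, 0.9]
side red ang 113.7 r 64.0 px 33
top yellow ang 155.1 r 24.0 px 28
side yellow ang 152.7 r 43.0 px 59
```

View pics/s7.png

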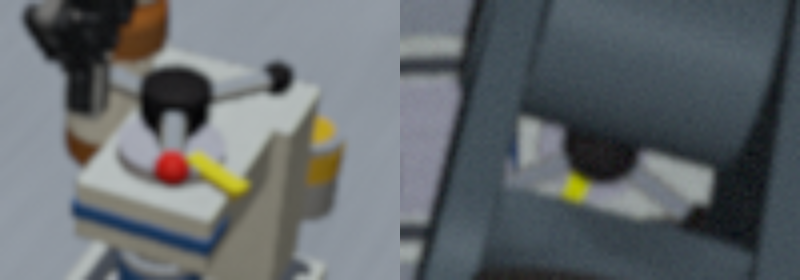

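The red ball is now about 42° past the stationary pointer. I'll back the finger off the arm, lift straight up and clear the scene.

```bash
python3 -m crank '[-2,7,0,0,0,0, -3,10,0,0,0,0, -3,10,10,0,0,0, -3,10,40,0,0,0, -3,10,75,0,0,0, -3,10,90,0,0,0, -30,40,90,0,0,0, -60,80,90,0,0,0, -90,125,90,0,0,0, -110,170,90,0,0,0, -120,200,90,0,0,0, -120,200,90,0,0,0]' | grep -E 'time|eef|wrist'; python3 -m crank '[-20,40,0,0,0,0, -40,80,0,0,0,0, -60,100,0,0,0,0, -60,100,0,0,0,0]'|grep wrist; python3 look.py
python3 - <<'E'
from h import *
cv2.imwrite('pics/s8.png',cv2.hconcat([cv2.resize(camera('side')[130:280,230:380],(400,400)),cv2.resize(camera('top')[150:300,230:380],(400,400))])[:,:,::-1])
for c in('blue','green','yellow'):
  for b in blobs(camera('top'),c): print(c,b)
E
```

```text
time: 23.65
eef_pos: [486.6, 87.2, 281.2]
wrist_force: [0.6, 0.9, 0.3]
wrist_force: [0.3, 0.2, -0.0]
top red ang 116.8 r 64.0 px 44
top yellow ang 159.7 r 36.0 px 79
blue (array([257. , 217.5]), [257, 208, 1, 20, 20])
green (array([298.5, 269.5]), [292, 263, 14, 14, 146])
yellow (array([389.1, 221.5]), [383, 215, 13, 14, 143])
yellow (array([302.2, 232.1]), [298, 223, 9, 18, 80])
```

View pics/s8.png

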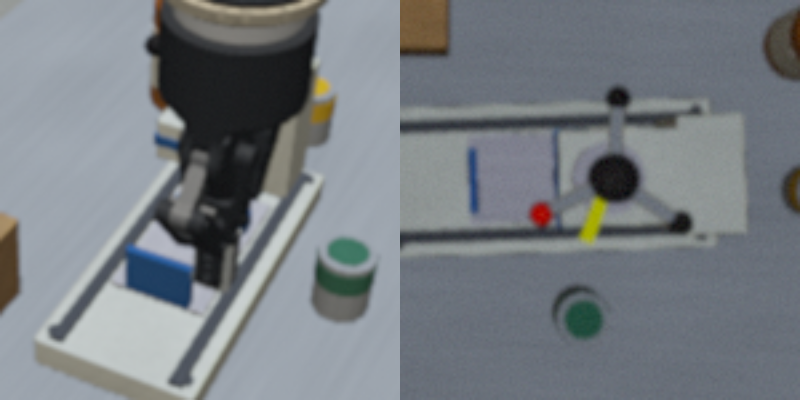

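The top view shows the red ball at 117° and the pointer at 160°, so it has slipped about 43°. The tray is home, the other dies haven't moved, and the arm is clear, so I'm handing in.

```bash
python3 -c "
from bench import *
print(job.close_job())"
```

```text
the job is handed in; nothing more can be done
None
```

I handed the job in with the blue die standing in the dish, the tray pushed to its stop, and the clutch slipped about 43° so the die should be clamped. The arm was clear, nothing else was touched, and it took about 24 s; no verdict came back.

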